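# Nip a bound book in the table-top press

### The job

Gently push the book straight back into the press until its spine rests against both guide pins, then wind the press down with the small black knob that stands down in the channel of the bridge: clockwise until you feel the platen bite on the book, then about a quarter turn more and no further. Keep from leaning on the channel, leave the palette, jar and bone folder where they lie, and let go when the book is nipped.

Things in the scene. Friction and masses are not known exactly. Their poses are not given: they have to be found in the camera images.
- press: table-top nipping press, grey, fixed: base plate 300 mm (x, from -160 to +140) by 320 mm (y), 25 mm thick, two cheeks at y = +/-137 mm that carry the bridge, two guide pins at the back. Origin: on the table under the axis of the screw; x points to the back, away from the robot, y left, z up. A book resting on both pins has its middle at x = 0
- pins_mid (a point): point on the base's top, 25 mm high, midway between the two upright steel guide pins, which are 12 mm thick, stand 78 mm tall at x = +96 mm, y = +/-75 mm of the press, and meet the spine of the book at x = +90 mm
- bridge: steel channel on top of the cheeks, along the press's y, flanges upward, ends open. Origin and axes as the press. Web 90 mm wide (x), 300 mm long, top at 112 mm height; flanges 5 mm thick, inner faces at x = +/-40 mm, upper edges (lips) at 158 mm height. A brass nut 26 mm across and 7 mm high lies on the web under the knob
- screw: upright steel screw that carries the knob on top and the platen at its foot. Origin: on its axis at the underside of the knob, 132 mm high at the start. This reading does not turn; it goes down 10 mm for a full turn of the knob (1.59 mm per rad)
- knob_top (a point): middle of the top of a round black fluted knob, 32 mm across, 26 mm high, upright axis; top level with the lips at the start, sinking as it is wound. Clockwise from above lowers the platen. Stiff: about 0.24 Nm of friction against any turning, so it stays where it is left, can be turned 8.6 rad. After the bite the torque rises about 0.085 Nm per rad (to about 0.37 Nm at a quarter turn)
- platen (a point): middle of the platen's upper face, 90 mm high at the start. The platen, 176 by 190 mm, hangs level over the base on a stiff spring and is faced with grey felt packing, changed from job to job: at the start its underside is 1.5 to 8.5 mm above the book. After the bite it presses on the book with about 54 N more for each rad turned (about 85 N at a quarter turn)
- book: closed hardback book lying flat on the base under the platen, blue cloth covers, pale page edges, 180 mm deep (x), 190 mm wide (y), 36.5 mm thick, 0.6 to 1.1 kg. Origin: centre of its underside; its spine faces +x, to the pins. It starts sticking out at the front, 25 to 45 mm short of home and up to 0.1 rad askew
- palette: white oval plastic paint palette, 185 mm long (its y) by 116 mm, 6 mm thick, lying beside the press on its left; to be left alone. Origin: near the centre of its underside
- paint_jar: small amber glass jar with a lid, 52 mm across, 60 mm high, standing on the right of the press; to be left alone. Origin: centre of its underside
- bone_folder: bone folder, a flat cream strip 141 mm by 22 mm, 6 mm thick, lying on the right of the press; to be left alone. Origin: centre of its straight part's underside

How it is judged:
On the way, in this order (a step that is already met when the one before it is completed fails the run):
1. the book rests against both guide pins: within 5 mm of home, square to within 0.05 rad (x of book in the frame of press above -0.005 m and angle between the x axis of book and the x axis of press, either way round below 0.05 rad), for 0.2 s.
2. the platen bites on the book (over 5 N) (contact force between screw and book above 5 N), for 0.2 s.
At the end, for the whole second after the job is handed in: The book lies flat on the base, its spine within 5 mm of both guide pins, square to the press within 0.05 rad and within 30 mm of its middle line, and the platen presses on it with 55 to 118 N (a quarter turn past the bite gives about 85 N; 1.0 to 2.2 rad past the bite passes); everything at rest (all of step 1 and y of book in the frame of press between -0.03 and 0.03 m and z of book in the frame of press below 0.028 m and contact force between screw and book between 55 and 118 N and linear speed of book below 0.01 m/s); the robot touches nothing.
It fails at once if the screw is overtightened: the platen presses on the book with over 140 N (2.6 rad past the bite) (contact force between screw and book above 140 N).
It fails at once if the book is shoved with over 30 N (contact force between the fingers and book above 30 N).
It fails at once if the fingers or the arm lean on the channel with over 15 N (contact force between any of the fingers, the arm and bridge above 15 N).
It fails at once if the palette, the jar or the bone folder is moved by more than 20 mm (distance of any of palette, paint_jar, bone_folder from where it was at the start of the episode above 0.02 m).
It also fails if it takes over 72 s, if anything falls off the work surface, if the arm or the gripper's body presses on something with over 40 N, if the wrist force passes 120 N, or if a joint passes its speed limit or range.

### The arm

A 7-joint arm with a two-finger parallel gripper is mounted at the origin on the work surface. World frame = base frame: x ahead of the robot, y to its left, z up, the work surface at z = 0. Lengths are in m, angles in rad, forces in N, time in s.
With the tool pointing down it reaches from about 0.4 to 0.9 m from the base axis. Payload 5.6 kg.
Tool frame: the origin (TCP) lies midway between the tips of the shut fingers; the grasp point (between the pads) lies 19 mm behind it; z points along the fingers, y is the line along which they close (so a half turn about z gives the same grasp; the last joint's range is limited). The gripper opens to 92 mm and grips with 3 to 60 N. Pads are 20 mm wide; open, the fingers measure 128 mm over their backs; the gripper's body (75 mm by 189 mm) begins 69 mm behind the grasp point.
Start: joints at [1.277, 0.468, -0.012, 1.603, 0.006, 1.071, -0.056], TCP at [0.161, -0.63, 0.176] pointing down, gripper open.
Joint ranges: [-2.53, 2.53], [-0.31, 2.02], [-1.57, 1.55], [0.28, 2.44], [-1.29, 4.43], [0.15, 1.84], [-2.92, 2.92]. Speed limits (rad/s): [2.57, 2.57, 3.14, 3.14, 3.14, 3.14, 3.14].

### API

Orientations are given as a unit quaternion [x, y, z, w].
In Python, from station import * gives the robot as it stands. The module is installed in compiled form; this text tells all that it offers.
- The arm moves only by the shell command python3 -m jog 'ROWS' [FORCE]. ROWS is a JSON object whose one key "motion" holds a list of rows, each a list of 3 entries, a list of its own where there are three numbers: the shift along the tool's x, y, z in m, then the turn, a rotation vector about the tool's x, y, z in degrees, then the finger opening in m, from 0 to 0.0919. In form: {"motion": [[[x, y, z], [rx, ry, rz], grip], ...]}. A call has 1 to 12 rows; each row is the pose to reach, as a shift and turn from the pose commanded when the call began, along the tool's axes at that moment; what a row does not reach only later rows make up. A row lasts 1/8 s, in which the tool goes at most 62.5 mm and 10.7 degrees, less where a joint would pass 70% of its speed; a pose out of reach is approached as far as the arm can. A call with a gripper value outside its range is refused whole. The fingers move at their own pace and stop on an object; FORCE is the grip in N (left out, the last holds). Time passes only in rows, so rows that repeat a pose let the fingers close. It gives the time, the measured TCP pose, the force, the opening and the grip force at its end, in the units of the state.
- get_obs(): the state, without advancing time (a new reading comes with each control period).
- get_image(name): name is "side" or "top"; returns (picture, depth): 420x560x3 uint8, red, green, blue; 420x560 float32, m along the optical axis (not along the pixel's ray), 0 where there is no reading.
- camera_info(name): a dict with "vfov" (degrees; the focal length in pixels is half the picture's height over the tangent of half this angle, whatever the lens; pixels are square), "cx", "cy" (the principal point, pixels), "rvec" (rotation vector, rad) and "tvec" (3), from world to camera coordinates, as OpenCV has them. Camera axes: x right, y down, z forward; pixel columns grow to the right and rows downward; lengths in m; the calibration is good to about 2 mm. A picture is of the moment at which its call begins. camera_info takes no time and is no camera call.
- hand_in(): hands the job in; it is judged then, once.
Trained networks look in the newest picture that a camera, given by its name, has taken for a name from the list of things; names that differ only in an ending like _2 or _b are one class to them, and where a whole thing is asked for, a point or a joint stands for the part that bears it (a point fixed in the world has none). Each returns a list of dicts, best first, with "conf" (0 to 1); they miss things now and then, are a little off and sometimes report something else, mostly with a low value. They report only what shows in the picture. A call takes as long as a camera call.
- find_in(name, camera): "xy" ([column, row] in pixels, amid what is visible of it).
- place_of(name, camera): "xy" ([column, row] in pixels: a listed point, or the origin of a listed thing).
The state is a dict: "time": time; "joints": joint angles; "qvel": joint speeds; "tau": joint torques, N m; "ee_pos": TCP position; "tool_rot": TCP orientation; "force": force on the tool from outside, world axes, zero at the start; "moment": the same for the moment, N m; "grip_width": opening from 0.0 (shut) to 1.0 (fully open); "finger_force": force on a finger pad.
Only numpy, scipy, OpenCV 4.12 (cv2) and the standard library are available. Lean on these libraries where they do the work, as an engineer would, in place of code of your own. Each camera call takes 0.05 s, during which the arm holds its last target. There are 200 camera calls.

## Working session

There is one attempt and no reset: what is moved stays moved. The work goes in short steps, Python scripts to look and compute and a shell command to move; the robot and the scene stay as the last step left them, time stands still between calls to the robot, and variables do not carry over. Pictures are saved under pics/ and viewed, at most 10 in all, crops included, and the job is handed in when it is done.

```bash
mkdir -p pics; cat > h.py <<'E'
from station import *
import numpy as np, cv2
from scipy.spatial.transform import Rotation as R
def cam(n):
    c=camera_info(n); f=210/np.tan(np.radians(c["vfov"])/2)
    return f,c["cx"],c["cy"],R.from_rotvec(c["rvec"]).as_matrix(),np.array(c["tvec"])
def ray(n,xy):
    f,cx,cy,M,t=cam(n); d=M.T@np.array([(xy[0]-cx)/f,(xy[1]-cy)/f,1]); return -M.T@t,d
def at_z(n,xy,z):
    o,d=ray(n,xy); return o+d*(z-o[2])/d[2]
def cloud(n,dep):
    f,cx,cy,M,t=cam(n); v,u=np.mgrid[:420,:560]
    p=np.stack([(u-cx)/f*dep,(v-cy)/f*dep,dep],-1)
    return (p-t)@M
def proj(n,p):
    f,cx,cy,M,t=cam(n); q=M@np.array(p)+t; return [q[0]/q[2]*f+cx,q[1]/q[2]*f+cy]
E
python3 - <<'E'
from h import *
for n in("side","top"):
    im,d=get_image(n); cv2.imwrite(f"pics/{n}0.png",im[:,:,::-1]); np.save(f"{n}0.npy",d)
    print(n,camera_info(n), "pos",ray(n,(280,210)))
    for k in("press","pins_mid","knob_top","platen","book","palette","paint_jar","bone_folder"):
        print(k,[(np.round(r["xy"]),round(r["conf"],2)) for r in place_of(k,n)[:2]])
o=get_obs();print(o)
E
```

```text
side {'vfov': 42.35023909983276, 'cx': 280.67380338598423, 'cy': 218.64103010957388, 'rvec': array([ 0.50840515, -2.69017038,  1.15614014]), 'tvec': array([0.55499103, 0.22585467, 1.15907562])} pos (array([0.23901446, 0.83923392, 0.97007226]), array([ 0.29002852, -0.6801033 , -0.67349728]))
press [(array([284., 238.]), 0.63)]
pins_mid []
knob_top [(array([281., 188.]), 0.55)]
platen [(array([283., 211.]), 0.61)]
book [(array([292., 232.]), 0.67)]
palette [(array([236., 320.]), 0.95)]
paint_jar []
bone_folder [(array([378., 201.]), 0.71)]
top {'vfov': 55.98258137555635, 'cx': 278.85476135690885, 'cy': 213.08513523568323, 'rvec': array([ 2.11682675, -2.13825966,  0.1056696 ]), 'tvec': array([0.06829613, 0.58206891, 0.8463722 ])} pos (array([0.45659045, 0.02496371, 0.92234292]), array([ 0.14955528,  0.03913343, -0.98801375]))
press [(array([329., 202.]), 0.9)]
pins_mid [(array([335., 162.]), 0.96)]
knob_top [(array([331., 189.]), 0.55), (array([334., 162.]), 0.34)]
platen []
book []
palette [(array([216., 204.]), 0.86)]
paint_jar [(array([422., 204.]), 0.77), (array([331., 201.]), 0.6)]
bone_folder [(array([424., 281.]), 0.78)]
{'time': 0.9, 'joints': array([ 1.27699738,  0.46746741, -0.01160036,  1.60271151,  0.00602097,
        1.07137816, -0.05631073]), 'qvel': array([ 0.00020296,  0.00216361,  0.00084308,  0.00109572, -0.00036842,
       -0.00117985, -0.00055702]), 'tau': array([-1.81390878e-04, -5.20394897e+01, -1.21360135e-02, -2.44053161e+01,
       -5.65792050e-02,  1.11530826e-02, -9.26333058e-06]), 'ee_pos': array([ 0.1612695 , -0.6296905 ,  0.17640876]), 'tool_rot': array([ 9.92152263e-01,  1.25035533e-01, -2.24038963e-05,  3.97507085e-05]), 'force': array([-0.45708198,  0.42314002, -0.6578088 ]), 'moment': array([-0.05103583,  0.02643208, -0.00149842]), 'finger_force': 0.0, 'grip_width': 1.0013607457308384}
```

View pics/side0.png

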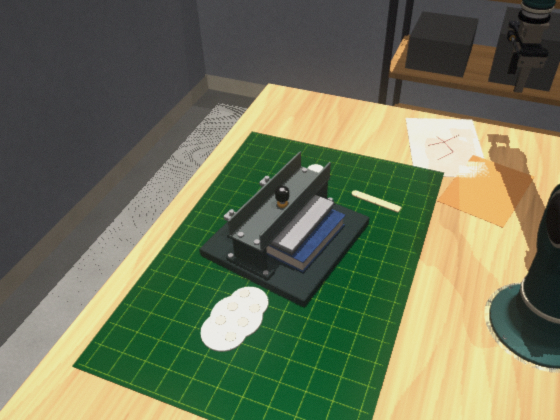

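View pics/top0.png

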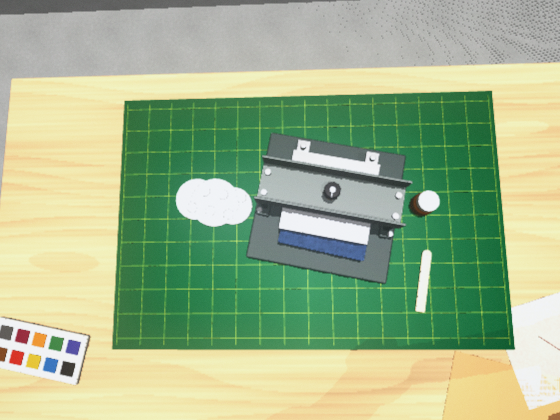

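The side view shows the press with the knob at about (283,194). In the top view the knob is at (332,190). The blue book strip sticks out at the front, around (322,246), with the white platen band just behind it. The pins are at (303,147) and (373,158), the jar at (426,203) and the folder at (424,281).

```bash
python3 - <<'E'
from h import *
d=np.load("top0.npy"); P=cloud("top",d); im=cv2.imread("pics/top0.png")
roi=np.zeros(d.shape,bool); roi[120:300,240:415]=1; roi&=d>0
z=P[...,2]
print(np.histogram(z[roi],bins=np.arange(-.01,.18,.01)))
def rect(m,name):
    p=P[m][:,:2]; r=cv2.minAreaRect((p*1000).astype(np.float32)); print(name,len(p),np.round(cv2.boxPoints(r)).tolist(),r, "z",np.median(P[m][:,2]))
def comp(m):
    n,l,s,c=cv2.connectedComponentsWithStats(m.astype(np.uint8)); return l==1+np.argmax(s[1:,4])
rect(comp(roi&(z>.015)),"press all")
lip=roi&(z>.145)&(z<.172); rect(lip,"lips+knob")
rect(comp(roi&(z>.1)&(z<.125)),"web")
hsv=cv2.cvtColor(im,cv2.COLOR_BGR2HSV)
blue=roi&(hsv[...,0]>105)&(hsv[...,0]<125)&(hsv[...,1]>120)&(z>.04)&(z<.08)
rect(comp(blue),"blue")
pl=roi&(z>.08)&(z<.1)&(hsv[...,2]>170); pl[:180]=0; rect(comp(pl),"platen front")
print("knob",at_z("top",(332,190),.158),at_z("side",(283,188),.158),"pins",at_z("top",(303,147),.103),at_z("top",(373,158),.103), "pm",at_z("top",(335,162),.025))
for k,zz,c in(("jar",(427,198),.06),("folder",(424,281),.006),("palette",(214,203),.006)): print(k,at_z("top",zz,c))
m=im[110:300,235:450]; cv2.imwrite("pics/top0c.png",cv2.resize(m,None,fx=3.5,fy=3.1,interpolation=cv2.INTER_CUBIC)[:600])
E
```

```text
(array([ 2746, 10255,    46,  6395,   244,    58,   170,  1125,    14,
        1616,  1551,   331,  4715,   301,   297,   338,  1114,    74]), array([-0.01,  0.  ,  0.01,  0.02,  0.03,  0.04,  0.05,  0.06,  0.07,
        0.08,  0.09,  0.1 ,  0.11,  0.12,  0.13,  0.14,  0.15,  0.16,
        0.17]))
press all 18324 [[423.0, -172.0], [717.0, -231.0], [780.0, 83.0], [486.0, 142.0]] ((601.7150268554688, -44.76106262207031), (320.32806396484375, 300.3571472167969), 78.66508483886719) z 0.08947868709896677
lips+knob 1361 [[537.0, -185.0], [626.0, -203.0], [685.0, 91.0], [596.0, 109.0]] ((611.227783203125, -46.77461242675781), (299.4949951171875, 90.63932800292969), 78.6775894165039) z 0.15731130746378577
web 4953 [[549.0, -188.0], [622.0, -202.0], [681.0, 92.0], [609.0, 107.0]] ((615.3453369140625, -47.61968994140625), (300.2372131347656, 74.02986145019531), 78.6368179321289) z 0.11238630369851493
blue 885 [[475.0, -119.0], [507.0, -125.0], [541.0, 58.0], [509.0, 64.0]] ((507.94427490234375, -30.29456329345703), (186.08145141601562, 31.992237091064453), 79.50408935546875) z 0.06168363246234771
platen front 1626 [[507.0, -123.0], [546.0, -130.0], [583.0, 55.0], [544.0, 63.0]] ((545.2490234375, -33.750648498535156), (189.4469757080078, 39.28679656982422), 78.72978210449219) z 0.08999724586182689
knob [ 0.61056536 -0.04709669  0.158     ] [ 0.61059917 -0.05370236  0.158     ] pins [0.71643366 0.00709786 0.103     ] [ 0.68926078 -0.14042     0.103     ] pm [ 0.7035401  -0.06829356  0.025     ]
jar [ 0.60926024 -0.26218483  0.06      ]
folder [ 0.4291125 -0.2622601  0.006    ]
palette [0.61420221 0.21773103 0.006     ]
```

View pics/top0c.png

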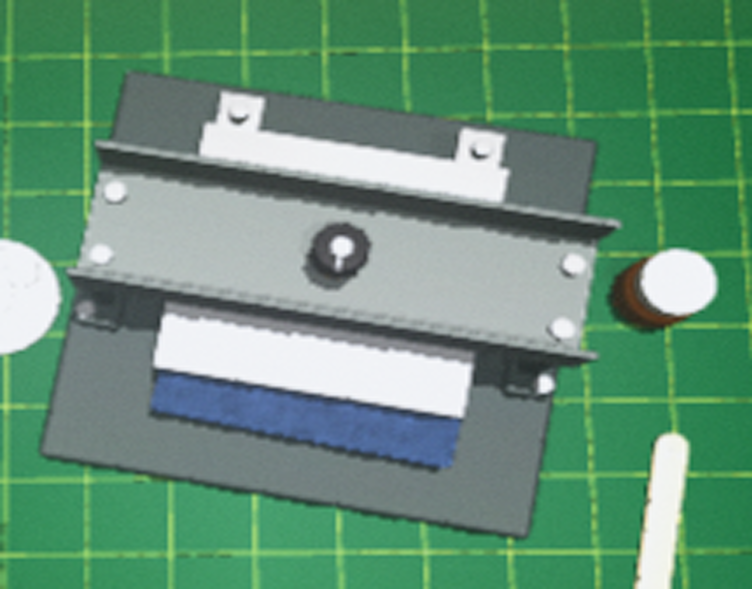

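```bash
python3 -m jog '{"motion":[[[0.037,-0.043,-0.010],[0,0,-10],0.0919],[[0.075,-0.085,-0.020],[0,0,-20],0.0919],[[0.112,-0.128,-0.030],[0,0,-30],0.0919],[[0.149,-0.171,-0.040],[0,0,-40],0.0919],[[0.187,-0.214,-0.050],[0,0,-50],0.0919],[[0.224,-0.256,-0.060],[0,0,-60],0.0919],[[0.262,-0.299,-0.074],[0,0,-70],0.0919],[[0.299,-0.342,-0.074],[0,0,-80],0.0919],[[0.336,-0.385,-0.074],[0,0,-90],0.0919],[[0.374,-0.427,-0.074],[0,0,-100],0.0919],[[0.411,-0.470,-0.074],[0,0,-110],0.0919],[[0.448,-0.513,-0.074],[0,0,-120],0.0919]]}'
cat > st.py <<'E'
from h import *
o=get_obs(); r=R.from_quat(o["tool_rot"]); M=r.as_matrix(); a=np.radians(-11.33)
d=o["ee_pos"]-[.611,-.0467,0]; ux=np.array([np.cos(a),np.sin(a),0]); uy=np.array([-np.sin(a),np.cos(a),0])
print("t",round(o["time"],2),"press xyz mm",np.round(1e3*np.array([d@ux,d@uy,d[2]]),1),"yaw rel",round(np.degrees(np.arctan2(M[1,0],M[0,0]))+11.33,2),"tilt",np.round(np.degrees(np.arccos(-M[2,2])),2),"j7",round(np.degrees(o["joints"][6]),1),"F",np.round([o["force"]@ux,o["force"]@uy,o["force"][2]],1),"Mz",np.round(o["moment"],3),"tau7",round(o["tau"][6],3),"g",round(o["grip_width"],3),round(o["finger_force"],1))
E
python3 st.py
```

```text
time: 2.4
ee_pos: [0.4687, -0.0201, 0.2508]
tool_rot: [0.385, 0.923, -0.0, 0.001]
force: [-0.1, 0.5, -0.2]
grip_width: 1.0
finger_force: 0.0
t 2.4 press xyz mm [-144.7   -1.9  250.8] yaw rel 145.99 tilt 0.08 j7 37.2 F [-0.2  0.4 -0.2] Mz [-0.051 -0.174 -0.02 ] tau7 -0.151 g 1.0 0.0
```

```bash
python3 -m jog '{"motion":[[[0,0,0.03],[0,0,-10],0.0919],[[0,0,0.08],[0,0,-20],0.0919],[[0,0,0.13],[0,0,-30],0.0919],[[0,0,0.18],[0,0,-34],0.0919],[[0,0,0.2],[0,0,-34],0.0919],[[0,0,0.212],[0,0,-34],0.0919],[[0,0,0.212],[0,0,-34],0.0919]]}'; python3 st.py; python3 - <<'E'
from h import *
im,d=get_image("side"); cv2.imwrite("pics/s1.png",cv2.resize(im[150:310,190:400,::-1],None,fx=3.6,fy=3.6,interpolation=cv2.INTER_CUBIC))
E
```

```text
time: 3.28
ee_pos: [0.468, -0.0215, 0.0383]
tool_rot: [0.101, 0.995, -0.0, -0.0]
force: [-0.1, 0.1, 0.5]
grip_width: 1.002
finger_force: 0.0
t 3.27 press xyz mm [-145.2   -3.4   38.3] yaw rel 179.7 tilt 0.03 j7 52.7 F [-0.1  0.   0.5] Mz [ 0.053 -0.188 -0.05 ] tau7 -0.066 g 1.002 0.0
```

View pics/s1.png

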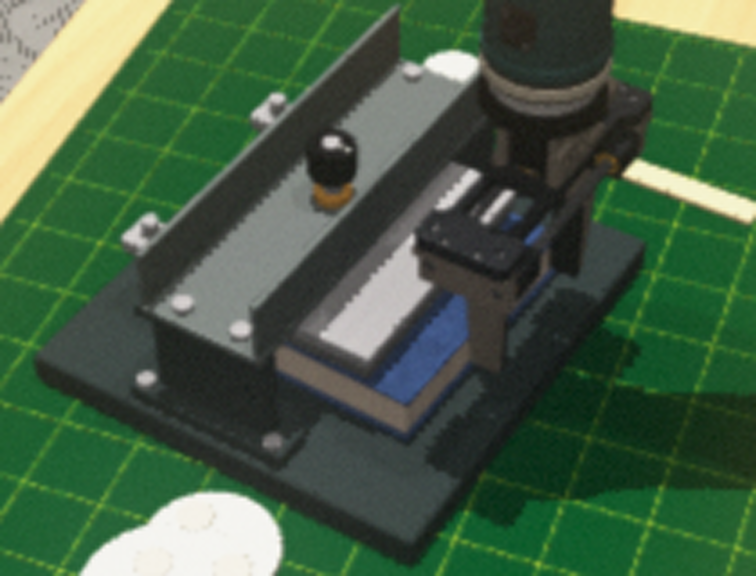

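The crop shows the fingers standing just in front of the book, the near one at (490,330). The platen clears the book, and the knob at (332,155) is free.

```bash
python3 -m jog '{"motion":[[[-0.004,0,0],[0,0,0],0.0919],[[-0.008,0,0],[0,0,0],0.0919],[[-0.011,0,0],[0,0,0],0.0919],[[-0.014,0,0],[0,0,0],0.0919],[[-0.016,0,0],[0,0,0],0.0919],[[-0.018,0,0],[0,0,0],0.0919],[[-0.020,0,0],[0,0,0],0.0919],[[-0.022,0,0],[0,0,0],0.0919],[[-0.024,0,0],[0,0,0],0.0919],[[-0.026,0,0],[0,0,0],0.0919],[[-0.028,0,0],[0,0,0],0.0919],[[-0.030,0,0],[0,0,0],0.0919]]}'; python3 st.py
python3 -m jog '{"motion":[[[-0.002,0,0],[0,0,0],0.0919],[[-0.004,0,0],[0,0,0],0.0919],[[-0.006,0,0],[0,0,0],0.0919],[[-0.008,0,0],[0,0,0],0.0919]]}'; python3 st.py
```

```text
time: 4.82
ee_pos: [0.4975, -0.0277, 0.0384]
tool_rot: [0.101, 0.995, -0.0, -0.0]
force: [-0.1, 0.6, -1.2]
grip_width: 1.003
finger_force: 0.0
t 4.83 press xyz mm [-115.    -3.6   38.4] yaw rel 179.7 tilt 0.0 j7 53.4 F [-0.2  0.5 -1.2] Mz [ 0.038 -0.111 -0.05 ] tau7 -0.008 g 1.003 0.0
time: 5.32
ee_pos: [0.5053, -0.0293, 0.0384]
tool_rot: [0.101, 0.995, -0.0, -0.0]
force: [0.2, -0.1, -0.0]
grip_width: 0.997
finger_force: 0.0
t 5.33 press xyz mm [-107.    -3.7   38.4] yaw rel 179.69 tilt 0.0 j7 53.7 F [ 0.2 -0.  -0. ] Mz [ 0.007 -0.109  0.005] tau7 -0.008 g 0.997 0.0
```

```bash
python3 - <<'E'
from h import *
im,d=get_image("side"); cv2.imwrite("pics/s2.png",cv2.resize(im[150:310,190:400,::-1],None,fx=3.6,fy=3.6,interpolation=cv2.INTER_CUBIC))
E
```

```text
(no output)
```

View pics/s2.png

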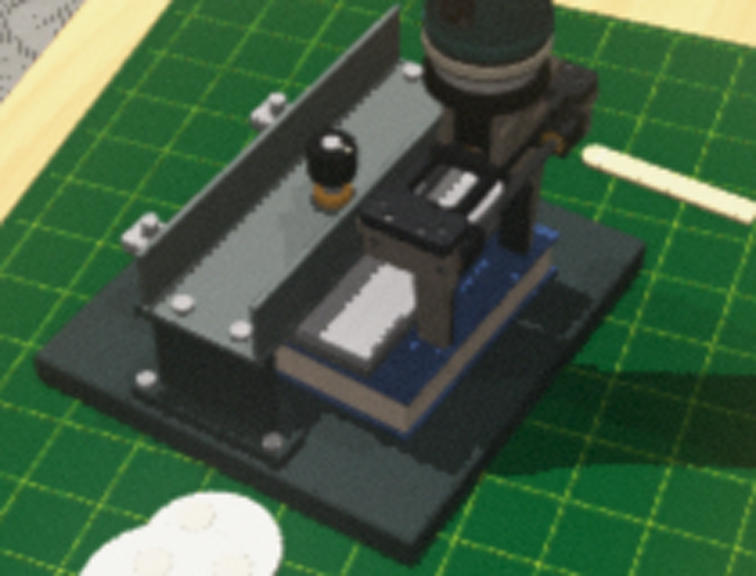

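The book has not moved. The open fingers ride above its cover, with the near tip at crop (435,345), so the tips retract when the gripper is open. I'll measure by how much.

```bash
python3 - <<'E'
from h import *
im,d=get_image("side"); P=cloud("side",d)
a=np.radians(-11.33); ux=np.array([np.cos(a),np.sin(a),0]); uy=np.array([-np.sin(a),np.cos(a),0])
for v in range(234,256,2):
    for u in (307,311,314):
        q=P[v,u]-[.611,-.0467,0]; print((u,v),np.round(1e3*np.array([q@ux,q@uy,q[2]]),0),end=" ")
    print()
E
```

```text
(307, 234) [-104.   57.  117.] (311, 234) [-115.   59.  125.] (314, 234) [-117.   49.  117.] 
(307, 236) [-103.   57.  110.] (311, 236) [-114.   57.  115.] (314, 236) [-118.   51.  112.] 
(307, 238) [-105.   59.  106.] (311, 238) [-115.   58.  110.] (314, 238) [-116.   47.  102.] 
(307, 240) [-102.   54.   93.] (311, 240) [-116.   59.  106.] (314, 240) [-115.   45.   94.] 
(307, 242) [-102.   54.   88.] (311, 242) [-112.   52.   91.] (314, 242) [-116.   46.   88.] 
(307, 244) [-93.  37.  61.] (311, 244) [-113.   54.   86.] (314, 244) [-116.   46.   81.] 
(307, 246) [-96.  43.  61.] (311, 246) [-104.   38.   61.] (314, 246) [-109.   34.   60.] 
(307, 248) [-99.  47.  60.] (311, 248) [-108.   46.   64.] (314, 248) [-114.   42.   64.] 
(307, 250) [-104.   56.   64.] (311, 250) [-109.   46.   58.] (314, 250) [-111.   36.   50.] 
(307, 252) [-107.   62.   64.] (311, 252) [-116.   58.   66.] (314, 252) [-111.   36.   43.] 
(307, 254) [-109.   64.   60.] (311, 254) [-111.   50.   49.] (314, 254) [-111.   35.   36.]
```

```bash
python3 -m jog '{"motion":[[[0.02,0,0],[0,0,0],0.045],[[0.05,0,0],[0,0,0],0.045],[[0.05,0,0],[0,0,0],0.045],[[0.05,0,0],[0,0,0],0.045],[[0.05,0,0],[0,0,0],0.045]]}'; python3 st.py
python3 - <<'E'
from h import *
im,d=get_image("side"); P=cloud("side",d)
cv2.imwrite("pics/s3.png",cv2.resize(im[150:310,220:430,::-1],None,fx=3.6,fy=3.6,interpolation=cv2.INTER_CUBIC))
E
```

```text
time: 6.05
ee_pos: [0.4573, -0.0193, 0.0385]
tool_rot: [0.102, 0.995, 0.0, 0.0]
force: [0.2, -0.4, -0.7]
grip_width: 0.493
finger_force: 0.0
t 6.05 press xyz mm [-156.1   -3.3   38.5] yaw rel 179.66 tilt 0.06 j7 52.4 F [ 0.2 -0.4 -0.7] Mz [ 0.031 -0.146  0.045] tau7 0.0 g 0.493 0.0
```

View pics/s3.png

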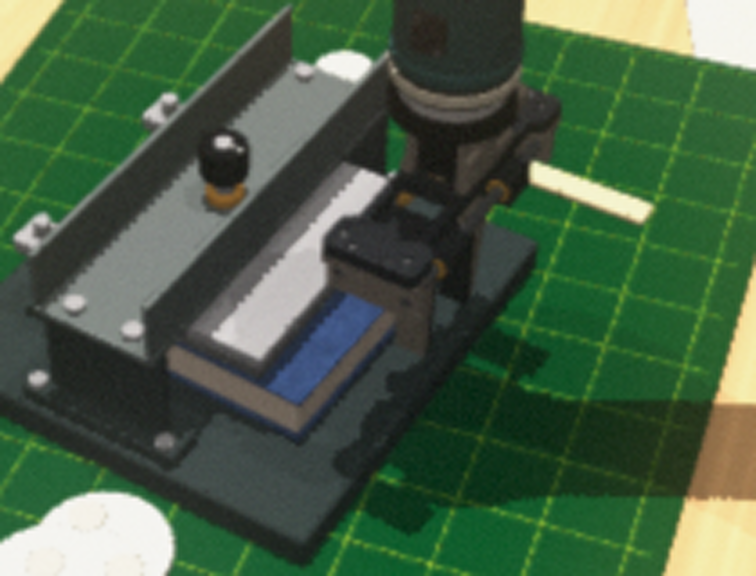

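With the gripper half open, the near tip at crop (420,352) hangs lower. I'll calibrate tip height against opening.

```bash
cat > tip.py <<'E'
from h import *
im,d=get_image("side"); P=cloud("side",d)-[.611,-.0467,0]
a=np.radians(-11.33); A=np.array([[np.cos(a),np.sin(a),0],[-np.sin(a),np.cos(a),0],[0,0,1]])
Q=P@A.T*1e3; o=get_obs(); t=A@(o["ee_pos"]-[.611,-.0467,0])*1e3
m=(d>0)&(abs(Q[...,0]-t[0])<22)&(abs(Q[...,1]-t[1])<80)&(Q[...,2]>t[2]-15)&(Q[...,2]<t[2]+65)
q=Q[m]; 
for s in(1,-1):
    k=q[(q[:,1]-t[1])*s>0]
    if len(k)>5: print(s,len(k),"rel low z pct",np.round(np.percentile(k[:,2]-t[2],[0,2,5,10]),0),"x",np.round(np.percentile(k[:,0]-t[0],[2,50,98])),"y",np.round(np.percentile(k[:,1]-t[1],[2,50,98])))
E
python3 tip.py
python3 -m jog '{"motion":[[[0,0,0],[0,0,0],0.0],[[0,0,0],[0,0,0],0.0],[[0,0,0],[0,0,0],0.0],[[0,0,0],[0,0,0],0.0],[[0,0,0],[0,0,0],0.0]]}'|tail -2; python3 tip.py; python3 st.py
```

```text
1 291 rel low z pct [-15. -15. -15. -14.] x [-10.   6.  21.] y [ 3. 37. 79.]
-1 243 rel low z pct [-15. -15. -15. -14.] x [-10.   5.  21.] y [-77. -30.  -1.]
grip_width: 0.007
finger_force: 0.0
1 270 rel low z pct [-15. -15. -15. -14.] x [-10.   8.  21.] y [ 1. 33. 77.]
-1 190 rel low z pct [-15. -15. -15. -14.] x [-11.   7.  21.] y [-78. -28.  -1.]
t 6.83 press xyz mm [-157.1   -3.4   38.4] yaw rel 179.7 tilt 0.0 j7 52.3 F [-0.   0.5 -0.1] Mz [ 0.021 -0.133  0.023] tau7 0.0 g 0.002 0.0
```

```bash
sed -i 's/Q\[...,2\]>t\[2\]-15/Q[...,2]>t[2]-30/; s/<22)/<16)/' tip.py
python3 -m jog '{"motion":[[[0.02,0,-0.05],[0,0,0],0.0],[[0.02,0,-0.08],[0,0,0],0.0],[[0.02,0,-0.08],[0,0,0],0.0]]}'>/dev/null; python3 tip.py
python3 -m jog '{"motion":[[[0,0,0],[0,0,0],0.036],[[0,0,0],[0,0,0],0.036],[[0,0,0],[0,0,0],0.036],[[0,0,0],[0,0,0],0.036]]}'>/dev/null; python3 tip.py
python3 -m jog '{"motion":[[[0,0,0],[0,0,0],0.065],[[0,0,0],[0,0,0],0.065],[[0,0,0],[0,0,0],0.065]]}'>/dev/null; python3 tip.py;python3 st.py
```

```text
1 65 rel low z pct [42. 43. 43. 45.] x [-10.  -6.  10.] y [ 1. 13. 16.]
-1 17 rel low z pct [41. 43. 45. 47.] x [-10.  -9.  -8.] y [-14.  -7.  -1.]
1 76 rel low z pct [41. 43. 44. 45.] x [-11.  -5.   8.] y [18. 30. 33.]
-1 80 rel low z pct [36. 38. 39. 41.] x [-11.  -5.   6.] y [-31. -19. -16.]
1 74 rel low z pct [40. 42. 43. 45.] x [-10.  -5.   8.] y [31. 43. 47.]
-1 72 rel low z pct [39. 39. 41. 41.] x [-11.  -5.   8.] y [-42. -33. -30.]
t 8.22 press xyz mm [-177.1   -3.3  118.4] yaw rel 179.69 tilt 0.01 j7 60.3 F [-0.7 -0.  -0. ] Mz [ 0.044 -0.165  0.002] tau7 0.0 g 0.705 0.0
```

```bash
python3 - <<'E'
from h import *
im,d=get_image("side"); im=im[:,:,::-1].copy(); o=get_obs(); r=R.from_quat(o["tool_rot"])
for s in(1,-1):
  for k,c in((0,(0,0,255)),(-.019,(0,255,255)),(-.04,(255,0,255)),(-.088,(255,255,0))):
    u,v=proj("side",o["ee_pos"]+r.apply([0,s*.0325,k])); cv2.circle(im,(round(u),round(v)),1,c,-1); print(s,k,round(u),round(v))
cv2.imwrite("pics/s4.png",cv2.resize(im[100:260,250:460],None,fx=3.6,fy=3.6,interpolation=cv2.INTER_NEAREST))
E
```

```text
1 0 342 238
1 -0.019 343 232
1 -0.04 343 225
1 -0.088 345 209
-1 0 356 221
-1 -0.019 357 215
-1 -0.04 357 208
-1 -0.088 359 192
```

View pics/s4.png

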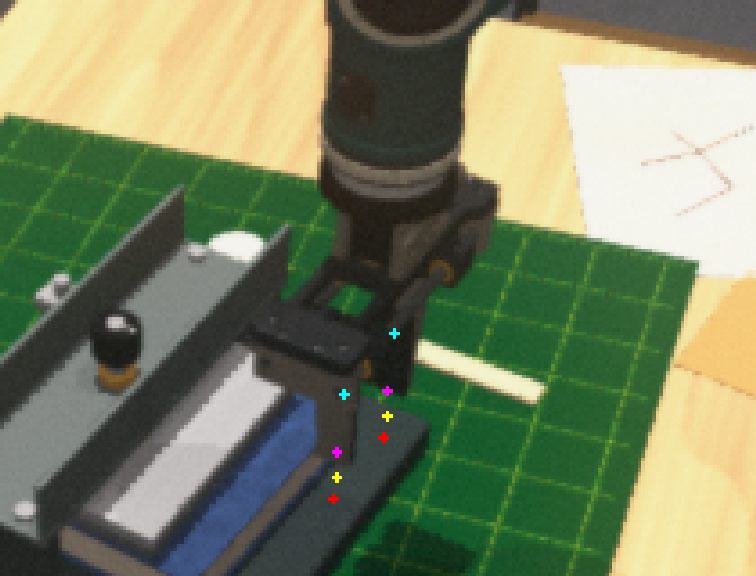

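The red and yellow marks sit where the reported TCP would put the tips. The visible finger ends are about 40 mm higher, near the magenta marks at crop (337,460) and (388,392). They fit laterally. So the true tip height is about ee z + 40 mm, and I'll descend with that offset.

```bash
python3 -m jog '{"motion":[[[-0.02,0,0.04],[0,0,0],0.065],[[-0.027,0,0.08],[0,0,0],0.065],[[-0.027,0,0.1],[0,0,0],0.065],[[-0.027,0,0.113],[0,0,0],0.065],[[-0.027,0,0.113],[0,0,0],0.065]]}'>/dev/null;  python3 st.py; python3 tip.py
python3 -m jog '{"motion":[[[-0.004,0,0],[0,0,0],0.065],[[-0.008,0,0],[0,0,0],0.065],[[-0.011,0,0],[0,0,0],0.065],[[-0.014,0,0],[0,0,0],0.065],[[-0.017,0,0],[0,0,0],0.065],[[-0.020,0,0],[0,0,0],0.065],[[-0.022,0,0],[0,0,0],0.065],[[-0.024,0,0],[0,0,0],0.065],[[-0.026,0,0],[0,0,0],0.065]]}'>/dev/null; python3 st.py
```

```text
t 8.9 press xyz mm [-150.6   -3.3    4.9] yaw rel 179.72 tilt 0.07 j7 48.9 F [0.3 0.1 1.1] Mz [ 0.023 -0.167  0.009] tau7 -0.076 g 0.708 0.0
1 459 rel low z pct [-8. -6. -5. -5.] x [-15.  -6.  15.] y [ 1. 45. 78.]
-1 387 rel low z pct [-8. -7. -6. -5.] x [-15.  -7.  13.] y [-78. -35.  -3.]
t 10.07 press xyz mm [-125.9   -3.9    5. ] yaw rel 179.68 tilt 0.2 j7 49.9 F [-5.  -2.   3.3] Mz [-0.071  0.975 -0.207] tau7 0.163 g 0.704 2.4
```

```bash
python3 -m jog '{"motion":[[[-0.002,0,0],[0,0,0],0.065],[[-0.004,0,0],[0,0,0],0.065],[[-0.006,0,0],[0,0,0],0.065],[[-0.008,0,0],[0,0,0],0.065],[[-0.010,0,0],[0,0,0],0.065],[[-0.012,0,0],[0,0,0],0.065],[[-0.014,0,0],[0,0,0],0.065],[[-0.016,0,0],[0,0,0],0.065],[[-0.018,0,0],[0,0,0],0.065]]}'>/dev/null; python3 st.py
python3 -m jog '{"motion":[[[-0.001,0,0],[0,0,0],0.065],[[-0.002,0,0],[0,0,0],0.065],[[-0.003,0,0],[0,0,0],0.065]]}'>/dev/null; python3 st.py; python3 - <<'E'
from h import *
im,d=get_image("side"); im=im[:,:,::-1]
cv2.imwrite("pics/s5.png",cv2.resize(im[150:310,190:400],None,fx=3.6,fy=3.6,interpolation=cv2.INTER_CUBIC))
E
```

```text
t 11.2 press xyz mm [-106.    -3.6    5.4] yaw rel 179.7 tilt 0.0 j7 50.7 F [-3.   0.5 -1.9] Mz [ 0.172  0.362 -0.041] tau7 -0.022 g 0.709 1.1
t 11.57 press xyz mm [-103.2   -3.7    5.4] yaw rel 179.7 tilt 0.01 j7 50.8 F [-1.9 -0.2 -1.9] Mz [0.179 0.416 0.032] tau7 -0.013 g 0.708 1.3
```

View pics/s5.png

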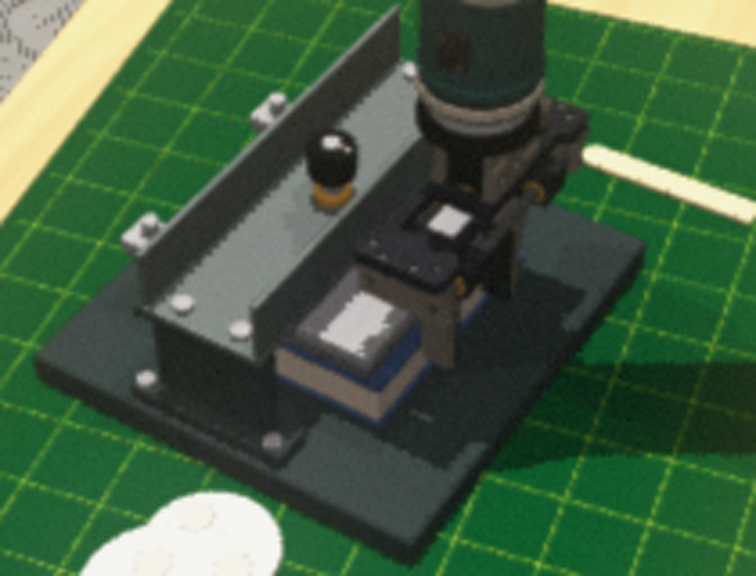

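The book now moves with the fingers, the near one at (440,340), and about 10 mm still shows ahead of the platen. I'll go on in 1 mm steps until the pins push back.

```bash
for i in 1 2; do :; done; python3 -m jog '{"motion":[[[-0.001,0,0],[0,0,0],0.065],[[-0.002,0,0],[0,0,0],0.065],[[-0.002,0,0],[0,0,0],0.065]]}'>/dev/null; python3 st.py
python3 -m jog '{"motion":[[[-0.001,0,0],[0,0,0],0.065],[[-0.001,0,0],[0,0,0],0.065]]}'>/dev/null; python3 st.py
```

```text
t 12.0 press xyz mm [-100.9   -3.7    5.4] yaw rel 179.7 tilt 0.02 j7 50.9 F [-2.3  0.2  0.2] Mz [0.092 0.307 0.02 ] tau7 -0.005 g 0.706 1.1
t 12.25 press xyz mm [-100.    -3.7    5.4] yaw rel 179.7 tilt 0.01 j7 50.9 F [-2.2  0.  -1. ] Mz [0.207 0.468 0.011] tau7 -0.001 g 0.703 1.3
```

```bash
python3 -m jog '{"motion":[[[-0.001,0,0],[0,0,0],0.065],[[-0.001,0,0],[0,0,0],0.065]]}'>/dev/null; python3 st.py
python3 -m jog '{"motion":[[[-0.001,0,0],[0,0,0],0.065],[[-0.001,0,0],[0,0,0],0.065]]}'>/dev/null; python3 st.py
```

```text
t 12.5 press xyz mm [-99.   -3.7   5.4] yaw rel 179.7 tilt 0.01 j7 51.0 F [-2.6 -0.4  0.1] Mz [ 0.13   0.492 -0.017] tau7 -0.002 g 0.706 1.4
t 12.75 press xyz mm [-98.7  -3.7   5.4] yaw rel 179.7 tilt 0.06 j7 51.0 F [-4.8 -0.2  2.2] Mz [0.228 0.97  0.022] tau7 -0.006 g 0.708 2.5
```

```bash
python3 -m jog '{"motion":[[[-0.001,0,0],[0,0,0],0.065],[[-0.001,0,0],[0,0,0],0.065]]}'>/dev/null; python3 st.py
```

```text
t 13.0 press xyz mm [-98.7  -3.8   5.3] yaw rel 179.71 tilt 0.17 j7 51.1 F [-8.1  1.   5.5] Mz [ 0.323  1.526 -0.005] tau7 0.005 g 0.704 3.8
```

```bash
python3 -m jog '{"motion":[[[0.005,0,0],[0,0,0],0.065],[[0.03,0,0],[0,0,0],0.065],[[0.03,0,-0.05],[0,0,0],0.065],[[0.03,0,-0.1],[0,0,0],0.065],[[0.03,0,-0.15],[0,0,0],0.065],[[0,0,-0.175],[0,0,0],0.065],[[-0.05,0.003,-0.175],[0,0,0],0.065],[[-0.085,0.004,-0.175],[0,0,0],0.065],[[-0.097,0.004,-0.175],[0,0,0.3],0.065],[[-0.097,0.004,-0.175],[0,0,0.3],0.065],[[-0.097,0.004,-0.175],[0,0,0.3],0.065]]}'>/dev/null; python3 st.py; sed -i 's/<65)/<99)/;s/+65)/+75)/' tip.py; python3 tip.py; python3 - <<'E'
from h import *
im,d=get_image("side"); P=cloud("side",d)-[.611,-.0467,0]; im=im[:,:,::-1].copy()
a=np.radians(-11.33); A=np.array([[np.cos(a),np.sin(a),0],[-np.sin(a),np.cos(a),0],[0,0,1]])
Q=P@A.T*1e3
hsv=cv2.cvtColor(im,cv2.COLOR_BGR2HSV); blue=(hsv[...,0]>100)&(hsv[...,0]<128)&(hsv[...,1]>90)&(d>0)&(abs(Q[...,2]-61)<5)
q=Q[blue]; 
for y0 in range(-100,100,40):
    k=q[(q[:,1]>=y0)&(q[:,1]<y0+40)]
    if len(k)>3: print(y0,len(k),"front x",np.round(np.percentile(k[:,0],[5,50,95])))
k=q; print("y",k[:,1].min() if len(k) else 0,k[:,1].max() if len(k) else 0)
kn=Q[(abs(Q[...,0])<30)&(abs(Q[...,1])<30)&(abs(Q[...,2]-158)<4)&(d>0)]; print("knob",len(kn),kn.mean(0),kn.min(0),kn.max(0))
cv2.imwrite("pics/s6.png",cv2.resize(im[130:290,190:400],None,fx=3.6,fy=3.6,interpolation=cv2.INTER_CUBIC))
E
```

```text
t 14.38 press xyz mm [ -1.2  -0.  180.5] yaw rel 179.44 tilt 0.03 j7 61.3 F [ 0.2  0.8 -0.7] Mz [ 0.039 -0.172  0.002] tau7 -0.001 g 0.705 0.0
1 203 rel low z pct [-30. -28. -27. -25.] x [-12.  -4.  12.] y [ 1. 38. 49.]
-1 187 rel low z pct [-30. -26. -24. -23.] x [-13.  -3.  11.] y [-46. -33.  -1.]
-100 28 front x [-88. -85. -83.]
-60 23 front x [-88. -86. -83.]
-20 29 front x [-89. -86. -83.]
20 34 front x [-88. -85. -82.]
60 42 front x [-88. -83. -37.]
y -96.81623567438372 92.26763111144656
knob 104 [  0.28222499   1.07901565 157.85529868] [-15.26662438 -17.75477432 154.15032123] [ 16.65386908  16.18086503 161.99624753]
```

View pics/s6.png

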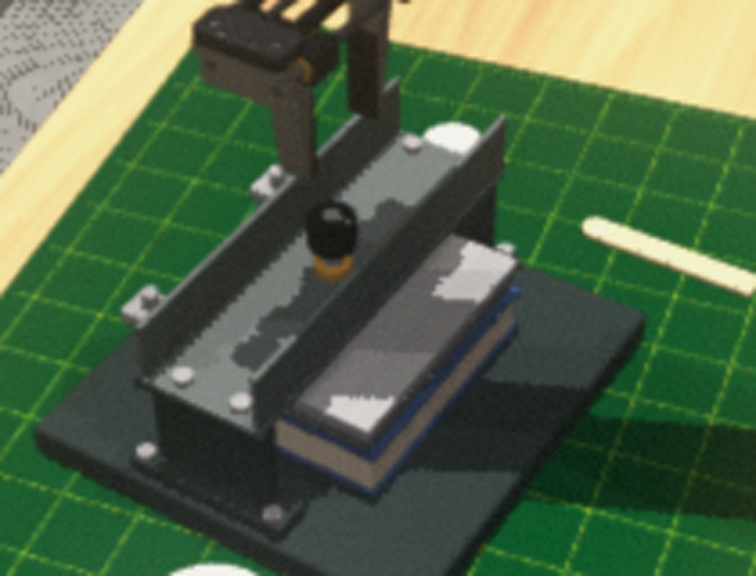

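The book's front face is at about -89 mm along its whole width, so it is home and square. The knob at (332,230) is centred under the fingers. I'll descend into the channel and grip.

```bash
python3 -m jog '{"motion":[[[-0.0014,0.0005,0.03],[0,0,0],0.06],[[-0.0014,0.0005,0.06],[0,0,0],0.06],[[-0.0014,0.0005,0.075],[0,0,0],0.06],[[-0.0014,0.0005,0.085],[0,0,0],0.06],[[-0.0014,0.0005,0.0895],[0,0,0],0.06],[[-0.0014,0.0005,0.0895],[0,0,0],0.06]]}' 50 >/dev/null; python3 st.py; python3 -m jog '{"motion":[[[0,0,0],[0,0,0],0.04],[[0,0,0],[0,0,0],0.04],[[0,0,0],[0,0,0],0.03],[[0,0,0],[0,0,0],0.02],[[0,0,0],[0,0,0],0.02],[[0,0,0],[0,0,0],0.02]]}' 50 >/dev/null; python3 st.py; python3 - <<'E'
from h import *
im,d=get_image("side"); im=im[:,:,::-1].copy()
cv2.imwrite("pics/s7.png",cv2.resize(im[110:270,190:400],None,fx=3.6,fy=3.6,interpolation=cv2.INTER_CUBIC))
E
```

```text
t 15.22 press xyz mm [ 1.5  0.4 91.3] yaw rel 179.4 tilt 0.04 j7 57.7 F [ 0.  -0.4 -0.5] Mz [ 0.075 -0.151 -0.039] tau7 -0.011 g 0.655 0.0
t 15.97 press xyz mm [ 1.4 -0.4 91.1] yaw rel 179.37 tilt 0.05 j7 57.7 F [-0.8 -2.9  2.9] Mz [-0.578  0.193 -0.016] tau7 -0.031 g 0.336 50.0
```

View pics/s7.png

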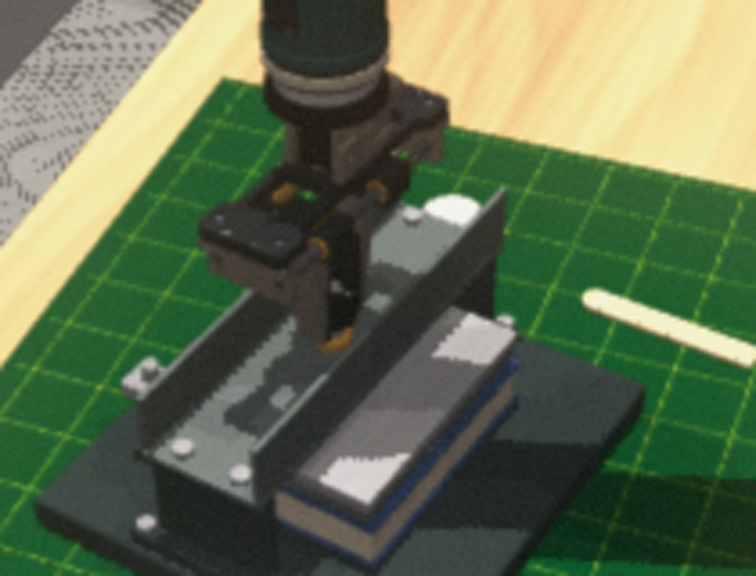

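The fingers hold the knob at (335,330), clear of both flanges and above the brass nut. Next is winding, sinking 0.28 mm per 10°.

```bash
python3 -m jog '{"motion":[[[0,0,0.0003],[0,0,10],0.02],[[0,0,0.0006],[0,0,20],0.02]]}' >/dev/null; python3 st.py
python3 -m jog '{"motion":[[[0,0,0.0003],[0,0,10],0.02],[[0,0,0.0006],[0,0,20],0.02]]}' >/dev/null; python3 st.py
python3 -m jog '{"motion":[[[0,0,0.0003],[0,0,10],0.02],[[0,0,0.0006],[0,0,20],0.02]]}' >/dev/null; python3 st.py
```

```text
t 16.27 press xyz mm [ 1.5 -0.3 90.6] yaw rel 159.08 tilt 0.05 j7 40.0 F [-1.6 -2.9  3.7] Mz [-0.677  0.234  0.238] tau7 1.052 g 0.336 50.0
t 16.52 press xyz mm [ 1.5 -0.2 90. ] yaw rel 139.09 tilt 0.06 j7 22.5 F [-1.1 -3.2  4.1] Mz [-0.662  0.239  0.191] tau7 1.046 g 0.334 50.0
t 16.77 press xyz mm [ 1.6 -0.2 89.5] yaw rel 119.09 tilt 0.06 j7 5.0 F [-1.  -2.8  4. ] Mz [-0.659  0.214  0.229] tau7 1.048 g 0.336 50.0
```

```bash
python3 -m jog '{"motion":[[[0,0,0.0003],[0,0,10],0.02],[[0,0,0.0006],[0,0,20],0.02]]}' >/dev/null; python3 st.py
python3 -m jog '{"motion":[[[0,0,0.0003],[0,0,10],0.02],[[0,0,0.0006],[0,0,20],0.02]]}' >/dev/null; python3 st.py
python3 -m jog '{"motion":[[[0,0,0.0003],[0,0,10],0.02],[[0,0,0.0006],[0,0,20],0.02]]}' >/dev/null; python3 st.py
```

```text
t 17.02 press xyz mm [ 1.7 -0.2 88.9] yaw rel 99.09 tilt 0.07 j7 -12.4 F [-0.8 -2.7  5. ] Mz [-0.678  0.23   0.265] tau7 1.05 g 0.34 50.0
t 17.27 press xyz mm [ 1.8 -0.2 88.3] yaw rel 79.1 tilt 0.08 j7 -30.0 F [-0.5 -3.3  3.4] Mz [-0.691  0.184  0.233] tau7 1.05 g 0.34 50.0
t 17.52 press xyz mm [ 1.9 -0.2 87.8] yaw rel 59.09 tilt 0.09 j7 -47.5 F [-0.8 -2.6  3.6] Mz [-0.745  0.254  0.206] tau7 1.052 g 0.334 50.0
```

```bash
python3 -m jog '{"motion":[[[0,0,0.0003],[0,0,10],0.02],[[0,0,0.0006],[0,0,20],0.02]]}' >/dev/null; python3 st.py
python3 -m jog '{"motion":[[[0,0,0.0003],[0,0,10],0.02],[[0,0,0.0006],[0,0,20],0.02]]}' >/dev/null; python3 st.py
```

```text
t 17.77 press xyz mm [ 2.  -0.2 87.2] yaw rel 39.1 tilt 0.1 j7 -65.0 F [-1.2 -3.2  4.3] Mz [-0.753  0.297  0.212] tau7 1.051 g 0.341 50.0
t 18.02 press xyz mm [ 2.  -0.4 86.6] yaw rel 19.09 tilt 0.1 j7 -82.6 F [-0.6 -3.4  4.9] Mz [-0.706  0.34   0.169] tau7 1.05 g 0.342 50.0
```

```bash
python3 -m jog '{"motion":[[[0,0,0.0003],[0,0,10],0.02],[[0,0,0.0006],[0,0,20],0.02]]}' >/dev/null; python3 st.py
python3 -m jog '{"motion":[[[0,0,0.0003],[0,0,10],0.02],[[0,0,0.0006],[0,0,20],0.02]]}' >/dev/null; python3 st.py
```

```text
t 18.27 press xyz mm [ 2.  -0.5 86.1] yaw rel -0.91 tilt 0.11 j7 -100.1 F [ 0.2 -3.5  3.7] Mz [-0.741  0.35   0.247] tau7 1.049 g 0.344 50.0
t 18.52 press xyz mm [ 2.  -0.6 85.5] yaw rel -20.91 tilt 0.11 j7 -117.5 F [-1.4 -4.5  6.1] Mz [-0.748  0.453  0.215] tau7 1.046 g 0.34 50.0
```

```bash
python3 -m jog '{"motion":[[[0,0,0.0003],[0,0,10],0.02],[[0,0,0.0006],[0,0,20],0.02]]}' >/dev/null; python3 st.py
```

```text
t 18.77 press xyz mm [ 1.9 -0.6 85. ] yaw rel -40.91 tilt 0.11 j7 -134.9 F [-1.7 -4.   5.8] Mz [-0.735  0.461  0.215] tau7 1.043 g 0.335 50.0
```

```bash
python3 -m jog '{"motion":[[[0,0,0],[0,0,0],0.045],[[0,0,0],[0,0,0],0.045],[[0,0,0],[0,0,0],0.045],[[0,0,-0.02],[0,0,0],0.045],[[0,0,-0.05],[0,0,0],0.045],[[0,0,-0.05],[0,0,0],0.045]]}' >/dev/null; python3 st.py
python3 -m jog '{"motion":[[[0,0,0],[0,0,-10],0.055],[[0,0,0],[0,0,-20],0.055],[[0,0,0],[0,0,-30],0.055],[[0,0,0],[0,0,-40],0.055],[[0,0,0],[0,0,-50],0.055],[[0,0,0],[0,0,-60],0.055],[[0,0,0],[0,0,-70],0.055],[[0,0,0],[0,0,-80],0.055],[[0,0,0],[0,0,-90],0.055],[[0,0,0],[0,0,-100],0.055]]}' >/dev/null; python3 st.py
python3 -m jog '{"motion":[[[0,0,0],[0,0,-10],0.055],[[0,0,0],[0,0,-20],0.055],[[0,0,0],[0,0,-30],0.055],[[0,0,0],[0,0,-40],0.055],[[0,0,0],[0,0,-50],0.055],[[0,0,0],[0,0,-60],0.055],[[0,0,0],[0,0,-70],0.055],[[0,0,0],[0,0,-80],0.055],[[0,0,0],[0,0,-90],0.055],[[0,0,0],[0,0,-100],0.055],[[0,0,0],[0,0,-104],0.055],[[0,0,0],[0,0,-104],0.055]]}' >/dev/null; python3 st.py
python3 - <<'E'
from h import *
im,d=get_image("side"); P=cloud("side",d)-[.611,-.0467,0]
a=np.radians(-11.33); A=np.array([[np.cos(a),np.sin(a),0],[-np.sin(a),np.cos(a),0],[0,0,1]])
Q=P@A.T*1e3
v=Q[(abs(Q[...,0])<13)&(abs(Q[...,1])<13)&(Q[...,2]<163)&(Q[...,2]>125)&(d>0)]; print("knob z",len(v),np.percentile(v[:,2],[50,80,90,95,99]))
p=Q[(Q[...,0]>-84)&(Q[...,0]<-55)&(abs(Q[...,1])<85)&(Q[...,2]>66)&(Q[...,2]<100)&(d>0)]; print("platen z",len(p),np.median(p[:,2]))
E
```

```text
t 19.52 press xyz mm [  3.    0.7 136.3] yaw rel -40.57 tilt 0.26 j7 -135.3 F [ 0.  -0.5 -0. ] Mz [ 0.108 -0.006 -0.012] tau7 -0.022 g 0.49 0.0
t 20.77 press xyz mm [  0.5   0.4 132.9] yaw rel 59.77 tilt 0.11 j7 -44.8 F [ 0.5 -0.2 -0. ] Mz [-0.048 -0.009  0.004] tau7 -1.318 g 0.599 0.0
t 22.27 press xyz mm [  0.6   0.3 133.1] yaw rel 163.37 tilt 0.11 j7 48.2 F [ 0.1  0.  -0. ] Mz [ 0.013 -0.154 -0.031] tau7 0.228 g 0.598 0.0
knob z 120 [150.81649063 153.16291856 154.46508153 155.22505886 155.99998085]
platen z 625 84.08677799335001
```

The platen has sunk from 90 to 84 mm, so the knob turned without slipping. Regrip and continue.

```bash
python3 -m jog '{"motion":[[[0,0,0.02],[0,0,0],0.05],[[0,0,0.035],[0,0,0],0.05],[[0,0,0.044],[0,0,0],0.05],[[0,0,0.048],[0,0,0],0.05],[[0,0,0.048],[0,0,0],0.04],[[0,0,0.048],[0,0,0],0.02],[[0,0,0.048],[0,0,0],0.02],[[0,0,0.048],[0,0,0],0.02],[[0,0,0.048],[0,0,0],0.02]]}' 50 >/dev/null; python3 st.py
python3 -m jog '{"motion":[[[0,0,0.0003],[0,0,10],0.02],[[0,0,0.0006],[0,0,20],0.02]]}' >/dev/null; python3 st.py
```

```text
t 23.45 press xyz mm [ 1.4 -0.3 86.7] yaw rel 163.37 tilt 0.05 j7 46.4 F [-1.3 -2.2  4.3] Mz [-0.535  0.273  0.039] tau7 -0.028 g 0.335 50.0
t 23.7 press xyz mm [ 1.4 -0.2 86.2] yaw rel 143.09 tilt 0.04 j7 28.7 F [-1.6 -2.8  3.7] Mz [-0.534  0.332  0.213] tau7 1.021 g 0.338 50.0
```

```bash
python3 -m jog '{"motion":[[[0,0,0.0003],[0,0,10],0.02],[[0,0,0.0006],[0,0,20],0.02]]}' >/dev/null; python3 st.py
```

```text
t 23.95 press xyz mm [ 1.6 -0.2 85.6] yaw rel 123.11 tilt 0.07 j7 11.3 F [-1.7 -3.1  3.6] Mz [-0.477  0.382  0.248] tau7 0.986 g 0.339 50.0
```

```bash
python3 -m jog '{"motion":[[[0,0,0.0003],[0,0,10],0.02],[[0,0,0.0006],[0,0,20],0.02]]}' >/dev/null; python3 st.py
```

```text
t 24.2 press xyz mm [ 1.7 -0.2 85.1] yaw rel 103.11 tilt 0.08 j7 -6.2 F [-1.8 -2.4  3.4] Mz [-0.528  0.295  0.315] tau7 0.958 g 0.338 50.0
```

Both readings show the bite. Mz rises and tau7 shifts by about 0.03 Nm per 20°, which is the stated 0.085 Nm/rad, and it began about at the start of this stroke. That puts us at about 1.05 rad past the bite. I'll check this against the platen height before adding the last 30°.

```bash
cat > pl.py <<'E'
from h import *
a=np.radians(-11.33); A=np.array([[np.cos(a),np.sin(a),0],[-np.sin(a),np.cos(a),0],[0,0,1]])
for i in range(2):
    im,d=get_image("side"); Q=(cloud("side",d)-[.611,-.0467,0])@A.T*1e3
    p=Q[(Q[...,0]>-84)&(Q[...,0]<-55)&(abs(Q[...,1])<85)&(Q[...,2]>66)&(Q[...,2]<100)&(d>0)]; print("platen z",len(p),np.median(p[:,2]))
E
python3 pl.py; python3 -m jog '{"motion":[[[0,0,0.0003],[0,0,10],0.02],[[0,0,0.0006],[0,0,20],0.02]]}' >/dev/null; python3 st.py; python3 pl.py
```

```text
platen z 613 84.10418191502806
platen z 624 84.10580098254235
t 24.55 press xyz mm [ 1.8 -0.1 84.6] yaw rel 83.32 tilt 0.07 j7 -23.5 F [-2.1 -3.6  6.1] Mz [-0.632  0.423  0.315] tau7 0.938 g 0.342 50.0
platen z 620 84.10189934657733
platen z 620 84.13766596242644
```

The platen has stopped at 84.1 mm, so the bite is confirmed and we're about 1.4 rad past it. I'll add the last 10°, then release with a small opening because the fingers stand across the channel, and lift.

```bash
python3 -m jog '{"motion":[[[0,0,0.0003],[0,0,10],0.02],[[0,0,0.0003],[0,0,10],0.02]]}' >/dev/null; python3 st.py; python3 -m jog '{"motion":[[[0,0,0],[0,0,0],0.036],[[0,0,0],[0,0,0],0.036],[[0,0,0],[0,0,0],0.036]]}' >/dev/null; python3 st.py
```

```text
t 24.9 press xyz mm [ 1.9 -0.1 84.3] yaw rel 73.53 tilt 0.08 j7 -32.1 F [-1.5 -3.5  5.9] Mz [-0.694  0.416 -0.139] tau7 -0.279 g 0.337 50.0
t 25.27 press xyz mm [ 1.   0.8 83.2] yaw rel 73.47 tilt 0.04 j7 -32.1 F [ 0.2 -0.2 -0. ] Mz [ 0.    -0.065 -0.019] tau7 0.01 g 0.392 0.0
```

Released with no side force. Lift straight out.

```bash
python3 -m jog '{"motion":[[[0,0,-0.01],[0,0,0],0.036],[[0,0,-0.03],[0,0,0],0.036],[[0,0,-0.07],[0,0,0],0.036],[[0,0,-0.12],[0,0,0],0.036],[[0,0,-0.16],[0,0,0],0.036],[[0,0,-0.16],[0,0,0],0.036],[[0,0,-0.16],[0,0,0],0.036]]}' >/dev/null; python3 st.py; python3 pl.py; python3 - <<'E'
from h import *
im,d=get_image("side"); Q=cloud("side",d)-[.611,-.0467,0]
a=np.radians(-11.33); A=np.array([[np.cos(a),np.sin(a),0],[-np.sin(a),np.cos(a),0],[0,0,1]]); Q=Q@A.T*1e3
v=Q[(abs(Q[...,0])<13)&(abs(Q[...,1])<13)&(Q[...,2]<163)&(Q[...,2]>125)&(d>0)]; print("knob z",len(v),np.percentile(v[:,2],[50,80,90,95,99]))
hsv=cv2.cvtColor(im[:,:,::-1].copy(),cv2.COLOR_BGR2HSV); b=(hsv[...,0]>100)&(hsv[...,0]<128)&(hsv[...,1]>90)&(d>0)&(abs(Q[...,2]-61)<5)
q=Q[b]; print([np.round(np.percentile(q[(q[:,1]>=y)&(q[:,1]<y+40)][:,0],5)) for y in(-100,-60,-20,20)])
E
```

```text
t 26.15 press xyz mm [8.000e-01 2.000e-01 2.432e+02] yaw rel 73.41 tilt 0.04 j7 -30.2 F [-0.6  0.8 -0.6] Mz [-0.001 -0.064  0.029] tau7 0.002 g 0.392 0.0
platen z 627 84.12021834007768
platen z 620 84.13520401673324
knob z 127 [148.20932912 150.39334174 151.09159604 151.92847841 153.29321503]
[np.float64(-90.0), np.float64(-89.0), np.float64(-89.0), np.float64(-88.0)]
```

```bash
python3 -c "
from station import *
print(hand_in())"
```

```text
the job is handed in; nothing more can be done
None
```

The book is home and square against both pins, the press is wound about 1.6 rad past the bite, the gripper has let go and is clear, and the job is handed in; the hand-in gave no verdict.

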